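# Lock the wide bead holder on the drilling block

## Task

The maple drilling block at the far edge of the bench carries two bead holders, each with a steel bayonet ring standing open. Turn the ring of the wider holder clockwise (seen from above) about a quarter turn until it clicks fully home, then let go of it. Leave the narrow holder's ring open as it is, and leave the blue glass salt cellar standing where it is.

Things in the scene. Friction and masses are not known exactly. Their poses are not given: they have to be found in the camera images.
- wide_ring (a joint): Turn of the wide ring, rad: 0 open (starts there), grows clockwise from above, 1.5 (its stop) locked. It cannot lift off; turning slowly needs under 0.25 N m. An over-centre catch resists up to its crest at 1.15; let go beyond 1.25 the ring snaps home by itself, let go below 1.05 it turns back.
- wide_ring_grip (a point): Point on the upright axis of the wide steel ring, 70 mm above the bench. The ring is a 40 mm tube with two opposite flat lugs; x points to one lug (close along x) and turns with the ring; z up. Lug outer faces: 52 mm apart, 26 mm wide, from 8 mm above to 21 mm below the point. 22 mm below it: 60 mm round flange on the block. A fixed 20 mm wooden bead in the mouth tops out 14 mm above the point.
- narrow_ring (a joint): Turn of the narrow holder's ring (25 mm tube, lugs 30 mm across, same height), same meaning; starts at 0 and is to stay. It stands 170 mm from the wide one, left or right, on the same maple block (270 x 100 x 40 mm high); midway between them an iron C-clamp, 22 mm wide, up to 63 mm above the bench, holds the block's far side.
- salt_cellar: small open cobalt blue glass salt cellar, 56 mm diameter at the rim, 34 mm tall, standing loose on the bench on the robot's side of the block; origin at the centre of its underside, z up
Things that resemble listed ones, but are neither listed nor needed, are in the scene too. Leave any turquoise look-alike of the part that bears narrow_ring alone.

How it is judged:
At the end, for the whole second after the job is handed in: The wide ring is locked (joint above 1.4 rad of 1.5) and at rest, the narrow ring is still open (below 0.35 rad), and the salt cellar stands upright (within 0.2 rad) within 30 mm of where it was (value of joint wide_ring above 1.4 rad and velocity of joint wide_ring below 0.1 rad/s and value of joint narrow_ring below 0.35 rad and angle between salt_cellar's own z axis and vertical below 0.2 rad and distance of salt_cellar from where it was at the start of the episode below 0.03 m); the robot touches nothing.
It fails at once if the narrow ring was turned (past 0.35 rad) (value of joint narrow_ring above 0.35 rad).
It fails at once if the salt cellar was tipped or shoved away (0.4 rad, 30 mm) (angle between salt_cellar's own z axis and vertical above 0.4 rad or distance of salt_cellar from where it was at the start of the episode above 0.03 m).
It also fails if it takes over 35 s, if anything falls off the work surface, if the arm or the gripper's body presses on something with over 40 N, if the wrist force passes 120 N, or if a joint passes its speed limit or range.

## Robot

A 7-joint arm with a two-finger parallel gripper is mounted at the origin on the work surface. World frame = base frame: x ahead of the robot, y to its left, z up, the work surface at z = 0. Lengths are in m, angles in rad, forces in N, time in s.
With the tool pointing down it reaches from about 0.4 to 0.875 m from the base axis. Payload 19.3 kg.
Tool frame: the origin (TCP) lies midway between the tips of the shut fingers; the grasp point (between the pads) lies 19 mm behind it; z points along the fingers, y is the line along which they close (so a half turn about z gives the same grasp; the last joint's range is limited). The gripper opens to 85 mm and grips with 20 to 120 N. Pads are 22 mm wide; open, the fingers measure 114 mm over their backs; the gripper's body (76 mm by 85 mm) begins 54 mm behind the grasp point. The pads swing forward as they close: fully open they stand 13 mm farther back than shut.
Start: joints at [1.146, 0.521, -0.036, 1.599, 0.021, 1.021, -0.113], TCP at [0.217, -0.586, 0.206] pointing down, gripper open.
Joint ranges: [-2.91, 2.91], [-0.3, 2.13], [-1.5, 1.42], [0.17, 2.43], [-1.26, 4.41], [0.16, 1.93], [-2.52, 2.52]. Speed limits (rad/s): [1.89, 1.89, 2.39, 2.39, 3.01, 3.01, 3.01].

## Interface

Orientations are given as [roll, pitch, yaw] about the fixed x, y, z axes, in that order (R = Rz(yaw) Ry(pitch) Rx(roll)).
In Python, from workcell import telemetry, grab_frame, calibration, bot, outline_of, landmark_of gives the robot as it stands. The module is installed in compiled form; this text tells all that it offers.
- The arm moves only by the shell command python3 -m inch 'ROWS' [FORCE]. ROWS is JSON, a list of rows, each a list of 7 numbers: the shift along the tool's x, y, z in m, then the turn, a rotation vector about the tool's x, y, z in rad, then the closure, from 0 (fully open) to 1 (shut). A call has 1 to 5 rows; each row shifts and turns the commanded pose from where the row before left it, along the tool's axes as they then stand; what a row does not reach is not made up. A row lasts 1/10 s, in which the tool goes at most 50 mm and 8.59 degrees, less where a joint would pass 70% of its speed; a pose out of reach is approached as far as the arm can. A call is refused whole if a number of a shift passes 0.05 or a number of a turn 0.15, either way. A call with a gripper value outside its range is refused whole. The fingers move at their own pace and stop on an object; FORCE is the grip in N (left out, the last holds). Time passes only in rows, so rows that do not move let the fingers close. It gives the time, the measured TCP pose, the force, the opening and the grip force at its end, in the units of the state.
- telemetry.observe(): the state, without advancing time (a new reading comes with each control period).
- grab_frame(name): name is "side" or "top"; returns the picture (400x640x3 uint8, red, green, blue); there is no depth.
- calibration(name): a dict with "fovy" (degrees; the focal length in pixels is half the picture's height over the tangent of half this angle, whatever the lens; pixels are square), "cx", "cy" (the principal point, pixels), "pose" (4x4, takes a point from camera to world coordinates). Camera axes: x right, y down, z forward; pixel columns grow to the right and rows downward; lengths in m; the calibration is good to about 2 mm. A picture is of the moment at which its call begins. calibration takes no time and is no camera call.
- bot.job_done(): hands the job in; it is judged then, once.
Trained networks look in the newest picture that a camera, given by its name, has taken for a name from the list of things; names that differ only in an ending like _2 or _b are one class to them, and where a whole thing is asked for, a point or a joint stands for the part that bears it (a point fixed in the world has none). Each returns a list of dicts, best first, with "score" (0 to 1); they miss things now and then, are a little off and sometimes report something else, mostly with a low value. They report only what shows in the picture. A call takes as long as a camera call. They do not tell look-alikes from the thing itself.
- outline_of(label, camera): "region" (400x640 bool, what is visible of it) and "rect" ([left, top, right, bottom] in pixels, round what is visible of it).
- landmark_of(label, camera): "xy" ([column, row] in pixels: a listed point, or the origin of a listed thing).
The state is a dict: "clock": time; "qpos": joint angles; "qd": joint speeds; "joint_efforts": joint torques, N m; "position": TCP position; "tool_rot": TCP orientation; "force": force on the tool from outside, world axes, zero at the start; "moment": the same for the moment, N m; "grip_width": finger opening in m; "finger_force": force on a finger pad.
Only numpy, scipy, OpenCV 4.12 (cv2) and the standard library are available. Lean on these libraries where they do the work, as an engineer would, in place of code of your own. Each camera call takes 0.05 s, during which the arm holds its last target. There are 200 camera calls.

## Working session

There is one attempt and no reset: what is moved stays moved. The work goes in short steps, Python scripts to look and compute and a shell command to move; the robot and the scene stay as the last step left them, time stands still between calls to the robot, and variables do not carry over. Pictures are saved under pics/ and viewed, at most 10 in all, crops included, and the job is handed in when it is done.

```bash
mkdir -p pics; cat > h.py <<'E'
import numpy as np, cv2
from workcell import telemetry, grab_frame, calibration, bot, outline_of, landmark_of
def K(n):
    c=calibration(n); f=200/np.tan(np.radians(c["fovy"])/2); return f,c["cx"],c["cy"],np.array(c["pose"])
def ray(n,uv):
    f,cx,cy,P=K(n); d=P[:3,:3]@np.array([(uv[0]-cx)/f,(uv[1]-cy)/f,1]); return P[:3,3],d/np.linalg.norm(d)
def atz(n,uv,z):
    o,d=ray(n,uv); return o+d*(z-o[2])/d[2]
def tri(a,ua,b,ub):
    o1,d1=ray(a,ua);o2,d2=ray(b,ub)
    s=np.linalg.lstsq(np.c_[d1,-d2],o2-o1,rcond=None)[0]
    p,q=o1+s[0]*d1,o2+s[1]*d2; return (p+q)/2,np.linalg.norm(p-q)
def proj(n,p):
    f,cx,cy,P=K(n); c=P[:3,:3].T@(np.array(p)-P[:3,3]); return c[0]/c[2]*f+cx,c[1]/c[2]*f+cy
def save(n,name): 
    im=grab_frame(n); cv2.imwrite("pics/"+name,im[...,::-1]); return im
E
python3 - <<'E'
from h import *
np.set_printoptions(precision=3,suppress=True)
a=save("side","s0.png");b=save("top","t0.png")
cv2.imwrite("pics/both.png",cv2.resize(np.vstack([a,b])[...,::-1],None,fx=.75,fy=.75))
for c in ("side","top"):
    print(c,K(c))
    for l in ("wide_ring_grip","wide_ring","narrow_ring","salt_cellar"):
        print(l,[(np.round(d["xy"]),round(d["score"],2)) for d in landmark_of(l,c)],[(np.round(d["rect"]),round(d["score"],2)) for d in outline_of(l,c)])
s=telemetry.observe();print(s)
E
```

```text
side (np.float64(371.7715961706839), 322.4196856897876, 195.89741735224288, array([[-0.832, -0.379,  0.405,  0.288],
       [-0.554,  0.585, -0.593,  0.435],
       [-0.012, -0.718, -0.696,  0.557],
       [ 0.   ,  0.   ,  0.   ,  1.   ]]))
wide_ring_grip [(array([285., 179.]), 0.69)] [(array([272., 172., 306., 193.]), 0.57)]Traceback (most recent call last):
  File "<stdin>", line 8, in <module>
ValueError: it knows: salt_cellar, wide_ring_grip
```

View pics/both.png

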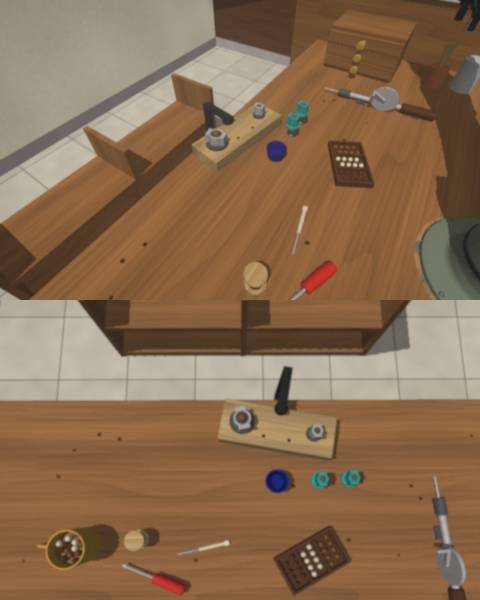

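The side view (top half) shows the wide ring near (287,183) and the narrow ring near (345,146). In the top view they are near (322,159) and (423,176), with the clamp between them and the blue cellar at about (369,241). Two turquoise look-alikes stand beside the cellar.

```bash
python3 - <<'E'
from h import *
np.set_printoptions(precision=3,suppress=True)
a=grab_frame("side");b=grab_frame("top")
L={}
for c in ("side","top"):
    for l in ("wide_ring_grip","salt_cellar"):
        r=landmark_of(l,c); o=outline_of(l,c); L[c,l]=r[0]["xy"] if r else None
        print(c,l,[(np.round(d["xy"],1),round(d["score"],2)) for d in r],[(np.round(d["rect"]),round(d["score"],2)) for d in o])
for l in ("wide_ring_grip","salt_cellar"):
    if L["side",l] is not None and L["top",l] is not None: print(l,tri("side",L["side",l],"top",L["top",l]), atz("top",L["top",l],.07))
print(K("top"))
print("narrow approx",atz("top",(423,176),.07))
A=cv2.resize(a[150:220,255:325],(400,400),interpolation=cv2.INTER_CUBIC);B=cv2.resize(b[120:190,285:355],(400,400),interpolation=cv2.INTER_CUBIC)
cv2.imwrite("pics/crop1.png",np.hstack([A,B])[...,::-1])
s=telemetry.observe();print({k:s[k] for k in("clock","position","tool_rot","grip_width")})
E
```

```text
side wide_ring_grip [(array([287.5, 179.7]), 0.95)] [(array([274., 171., 303., 194.]), 0.83)]
side salt_cellar [(array([364. , 205.3]), 0.57)] [(array([354., 185., 378., 215.]), 0.78)]
top wide_ring_grip [(array([326.4, 160.2]), 0.78)] [(array([312., 141., 337., 175.]), 0.61)]
top salt_cellar [(array([366.8, 244.6]), 0.73)] [(array([353., 225., 385., 257.]), 0.88)]
wide_ring_grip (array([0.652, 0.014, 0.066]), np.float64(0.009824953712899688)) [0.647 0.012 0.07 ]
salt_cellar (array([ 0.514, -0.057,  0.009]), np.float64(0.011719673320445698)) [ 0.504 -0.053  0.07 ]
(np.float64(430.60322911995246), 320.24865431224424, 202.2622929346599, array([[-0.006, -0.986,  0.164,  0.457],
       [-1.   ,  0.004, -0.009,  0.03 ],
       [ 0.009, -0.164, -0.986,  0.775],
       [ 0.   ,  0.   ,  0.   ,  1.   ]]))
narrow approx [ 0.619 -0.15   0.07 ]
{'clock': 0.7, 'position': array([ 0.217, -0.586,  0.206]), 'tool_rot': array([ 3.142, -0.   ,  0.355]), 'grip_width': 0.0854399415028872}
```

View pics/crop1.png

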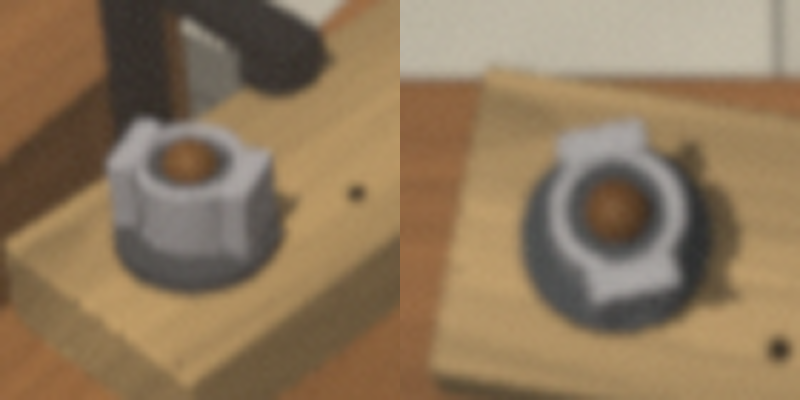

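The enlarged crops show one steel ring with a wooden bead. The bead is at top (322,157) and side (288,178), with lugs at top (320,145) and (326,169). Its outer size is about 34 px, so it is the 40 mm tube and therefore the wide holder. The other candidate at top (423,176) is the smaller steel ring (narrow). The turquoise ones at about (427,240) and (468,238) are look-alikes.

```bash
python3 - <<'E'
from h import *
np.set_printoptions(precision=4,suppress=True)
p=atz("top",(320.4,145),.078);q=atz("top",(325.8,168.7),.078)
print(p,q,(p+q)/2,np.linalg.norm(p-q),np.degrees(np.arctan2(*(p-q)[1::-1])))
print("bead",tri("side",(287.9,178),"top",(322.3,156.8)),atz("top",(322.3,156.8),.08),atz("side",(287.9,178),.08))
# side lugs tops
l1=(255+140/5.714,150+140/5.714);l2=(255+255/5.714,150+165/5.714)
a,b=atz("side",l1,.078),atz("side",l2,.078);print(a,b,(a+b)/2,np.degrees(np.arctan2(*(a-b)[1::-1])))
# narrow, block direction by block edge corners at z=.04 (top view)
e=[atz("top",(x/.75,(y-300)/.75),.04) for x,y in ((219,441),(332,459),(224,400),(338,420))]
d=e[1]-e[0];print(np.degrees(np.arctan2(d[1],d[0])))
d=e[3]-e[2];print(np.degrees(np.arctan2(d[1],d[0])))
E
```

```text
[0.6708 0.0222 0.078 ] [0.6299 0.0135 0.078 ] [0.6503 0.0179 0.078 ] 0.04182233918325684 12.058606056108925
bead (array([0.6517, 0.0194, 0.0753]), np.float64(0.0013287426302693798)) [0.6498 0.0192 0.08  ] [0.6488 0.0237 0.08  ]
[0.6706 0.0227 0.078 ] [0.6295 0.0116 0.078 ] [0.6501 0.0172 0.078 ] 15.062370477412179
-99.45740671605141
-100.52583739073455
```

```bash
python3 -m inch '[[0,0,0,0,0,-0.14,0],[0,0,0,0,0,-0.14,0],[0,0,0,0,0,-0.14,0],[0,0,0,0,0,-0.14,0],[0,0,0,0,0,-0.14,0]]' && python3 -m inch '[[0,0,0,0,0,-0.15,0],[0,0,0,0,0,-0.15,0],[0,0,0,0,0,-0.15,0],[0,0,0,0,0,-0.15,0],[0,0,0,0,0,-0.145,0]]' 
cat > go.py <<'E'
from h import *
from scipy.spatial.transform import Rotation as R
import sys
s=telemetry.observe();np.set_printoptions(precision=4,suppress=True)
t=np.array(eval(sys.argv[1]));r=R.from_euler("xyz",s["tool_rot"])
w=r.inv()*R.from_euler("xyz",[np.pi,0,float(sys.argv[2])])
print(s["clock"],s["position"],s["tool_rot"],"q",s["qpos"],"\nF",s["force"],s["moment"],s["grip_width"],s["finger_force"],"\nshift",r.inv().apply(t-s["position"]),"turn",w.as_rotvec())
E
python3 go.py '[.65,.018,.16]' 1.80
```

```text
clock: 1.2
position: [0.2171, -0.5861, 0.2063]
tool_rot: [3.142, 0.0, 1.06]
force: [0.4, 0.8, -0.4]
grip_width: 0.0851
finger_force: 0.0
clock: 1.7
position: [0.217, -0.5861, 0.2063]
tool_rot: [-3.142, 0.0, 1.806]
force: [-0.5, 0.4, 1.0]
grip_width: 0.0857
finger_force: 0.0
1.7 [ 0.217  -0.5861  0.2063] [-3.1416  0.0001  1.8058] q [ 1.3777  0.5435 -0.3823  1.5859  0.2236  1.0556  1.1697] 
F [-0.4589  0.4265  1.0056] [-0.0075  0.0984 -0.0024] 0.08570194526754389 0.0 
shift [0.4867 0.5617 0.0463] turn [-0.      0.0001  0.0058]
```

```bash
python3 -m inch '[[0.015,0.017,0,0,0,0,0],[0.024,0.028,0,0,0,0,0],[0.024,0.028,0,0,0,0,0],[0.024,0.028,0,0,0,0,0],[0.024,0.028,0,0,0,0,0]]' >/dev/null; python3 -m inch '[[0.024,0.028,0,0,0,0,0],[0.024,0.028,0,0,0,0,0],[0.024,0.028,0,0,0,0,0],[0.024,0.028,0,0,0,0,0],[0.024,0.028,0,0,0,0,0]]'>/dev/null;  python3 -m inch '[[0.024,0.028,0,0,0,0,0],[0.024,0.028,0,0,0,0,0],[0.024,0.028,0,0,0,0,0],[0.024,0.028,0,0,0,0,0],[0.024,0.028,0,0,0,0,0]]' ; python3 go.py '[.65,.018,.16]' 1.80
```

```text
clock: 3.2
position: [0.5365, -0.1502, 0.2064]
tool_rot: [3.141, 0.0, 1.8]
force: [-0.3, -0.2, 0.9]
grip_width: 0.0855
finger_force: 0.0
3.2 [ 0.5365 -0.1502  0.2064] [3.1414 0.0002 1.7996] q [ 0.5487  0.4538 -0.5216  1.7622  0.2637  0.9953  0.1548] 
F [-0.2853 -0.174   0.8695] [-0.089  -0.0749  0.0023] 0.08553573821754748 0.0 
shift [0.1381 0.1486 0.0464] turn [ 0.0002  0.0002 -0.0004]
```

```bash
python3 -m inch '[[0.024,0.026,0,0,0,0,0],[0.024,0.026,0,0,0,0,0],[0.024,0.026,0,0,0,0,0],[0.024,0.026,0,0,0,0,0],[0.024,0.026,0.01,0,0,0,0]]' >/dev/null; python3 -m inch '[[0.018,0.018,0.012,0,0,0,0],[0,0,0.024,0,0,0,0],[0,0,0,0,0,0,0]]';python3 go.py '[.65,.018,.05]' 1.80; python3 - <<'E'
from h import *
a=grab_frame("side");b=grab_frame("top")
A=cv2.resize(a[110:230,230:350],(400,400),interpolation=cv2.INTER_CUBIC);B=cv2.resize(b[90:210,260:380],(400,400),interpolation=cv2.INTER_CUBIC)
cv2.imwrite("pics/crop2.png",np.hstack([A,B])[...,::-1])
E
```

```text
clock: 4.0
position: [0.6472, 0.017, 0.1574]
tool_rot: [-3.137, -0.001, 1.801]
force: [-0.9, 0.3, 0.2]
grip_width: 0.0856
finger_force: 0.0
4.0 [0.6472 0.017  0.1574] [-3.1373 -0.0008  1.801 ] q [ 0.2034  0.6518 -0.5015  1.56    0.3475  1.0242 -0.1648] 
F [-0.8639  0.3414  0.1756] [-0.0108  0.0096  0.0197] 0.08560640595708455 0.0 
shift [0.0002 0.0035 0.1074] turn [-0.0043 -0.0008  0.001 ]
```

View pics/crop2.png

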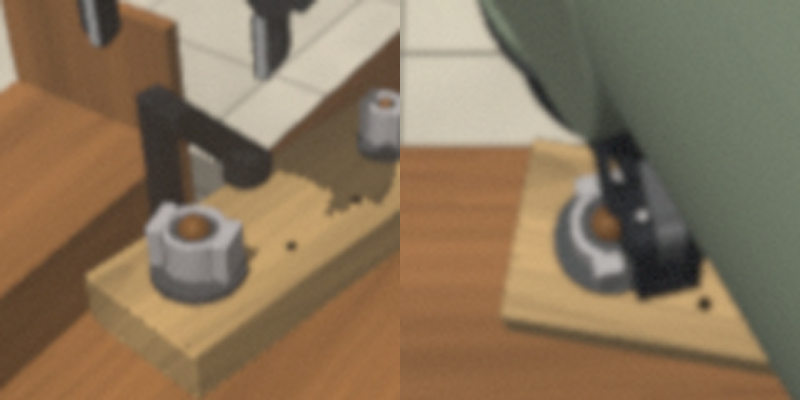

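The crop shows the open fingers straddling the ring along the lug axis, with tips near side (260,122) and (310,131), and nothing in the way. I'm descending.

```bash
python3 -m inch '[[0,0.003,0.015,0,0,0,0],[0,0,0.02,0,0,0,0],[0,0,0.02,0,0,0,0],[0,0,0.015,0,0,0,0],[0,0,0,0,0,0,0]]' ; python3 -m inch '[[0,0,0.012,0,0,0,0],[0,0,0.012,0,0,0,0],[0,0,0.012,0,0,0,0],[0,0,0,0,0,0,0]]';python3 go.py '[.65,.018,.05]' 1.80; python3 - <<'E'
from h import *
a=grab_frame("side")
A=cv2.resize(a[120:220,230:350],(600,500),interpolation=cv2.INTER_CUBIC)
cv2.imwrite("pics/crop3.png",A[...,::-1])
E
```

```text
clock: 4.6
position: [0.6507, 0.0167, 0.0887]
tool_rot: [-3.139, -0.0, 1.799]
force: [-1.0, 0.1, -0.3]
grip_width: 0.0856
finger_force: 0.0
clock: 5.0
position: [0.6506, 0.0172, 0.0524]
tool_rot: [-3.139, -0.0, 1.8]
force: [0.2, -0.1, -0.4]
grip_width: 0.0856
finger_force: 0.0
5.0 [0.6506 0.0172 0.0524] [-3.1393 -0.0004  1.7999] q [ 0.1719  0.7798 -0.4524  1.619   0.4234  0.8443 -0.2234] 
F [ 0.2111 -0.1024 -0.4194] [-0.0002  0.0871 -0.0315] 0.08558742740586614 0.0 
shift [ 0.0009 -0.0004  0.0024] turn [-0.0023 -0.0004 -0.0001]
```

View pics/crop3.png

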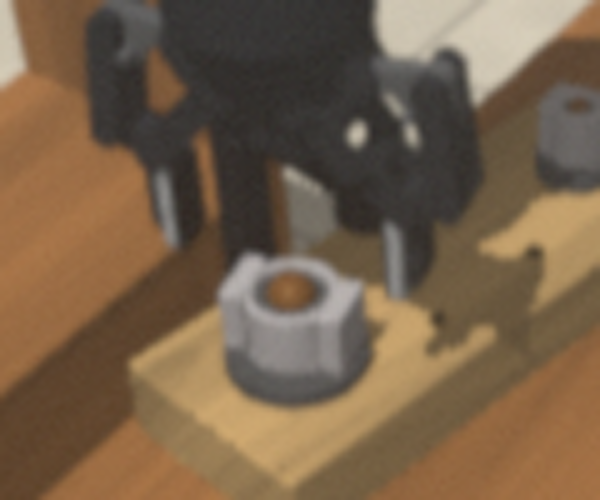

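The tips show at side px (266,169) and (310,179). That looks high or offset relative to the ring at px (288,178), so I'll check it by projection.

```bash
python3 - <<'E'
from h import *
np.set_printoptions(precision=4,suppress=True)
s=telemetry.observe()["position"]
u=np.array([np.cos(.229),np.sin(.229),0])
for z in (.053,.066,.08):
  print(z,[np.round(proj("side",[s[0],s[1],0]+k*.0425*u+[0,0,z]),1) for k in (1,-1)])
  a,b=atz("side",(265.6,169),z),atz("side",(310,179),z); print(a,b,(a+b)/2,np.linalg.norm(a-b))
E
```

```text
0.053 [array([270.9, 181.2]), array([309.7, 190.9])]
[0.7263 0.0032 0.053 ] [ 0.6293 -0.0217  0.053 ] [ 0.6778 -0.0093  0.053 ] 0.1001073390021135
0.066 [array([270.2, 176.3]), array([309.4, 186. ])]
[0.715  0.0143 0.066 ] [ 0.6205 -0.0099  0.066 ] [0.6678 0.0022 0.066 ] 0.09752504595067257
0.08 [array([269.4, 171. ]), array([309.2, 180.7])]
[0.7028 0.0263 0.08  ] [0.611  0.0028 0.08  ] [0.6569 0.0145 0.08  ] 0.09474411497219791
```

```bash
python3 - <<'E'
from h import *
np.set_printoptions(precision=4,suppress=True)
u=np.array([np.cos(.229),np.sin(.229),0]); n=np.array([-u[1],u[0],0])
s=np.array([.6472,.017,0])
for z in (.17,.185,.2):
  print(z,"side c2 exp",[np.round(proj("side",s+k*.045*u+[0,0,z]),1) for k in (1,-1)],"seen (260,122),(309.5,131)")
  print("  top c2 exp near-finger back corners",[np.round(proj("top",s-.057*u+j*.011*n+[0,0,z]),1) for j in (1,-1)],"seen (332,179),(348,175)")
b=grab_frame("top");a=grab_frame("side")
A=cv2.resize(a[140:200,240:330],(600,400),interpolation=cv2.INTER_CUBIC)
B=cv2.resize(b[110:210,270:390],(480,400),interpolation=cv2.INTER_CUBIC)
s=telemetry.observe()["position"]*[1,1,0]
def mark(im,c,p,x0,y0,k):
  q=proj(c,p);cv2.circle(im,(int((q[0]-x0)*k),int((q[1]-y0)*k)),3,(255,0,0),-1)
for kk in (1,-1):
  for j in (1,-1):
    p=s+kk*.0425*u+j*.011*n+[0,0,.0654]
    mark(B,"top",p,270,110,4)
cv2.imwrite("pics/crop4.png",B[...,::-1])
E
```

```text
0.17 side c2 exp [array([264.4, 133.4]), array([310.4, 143.3])] seen (260,122),(309.5,131)
  top c2 exp near-finger back corners [array([326.5, 180.8]), array([341.3, 177.4])] seen (332,179),(348,175)
0.185 side c2 exp [array([263.4, 126.4]), array([310.1, 136.2])] seen (260,122),(309.5,131)
  top c2 exp near-finger back corners [array([326.7, 178.5]), array([342., 175.])] seen (332,179),(348,175)
0.2 side c2 exp [array([262.3, 119.2]), array([309.8, 128.9])] seen (260,122),(309.5,131)
  top c2 exp near-finger back corners [array([327. , 176.2]), array([342.6, 172.5])] seen (332,179),(348,175)
```

View pics/crop4.png

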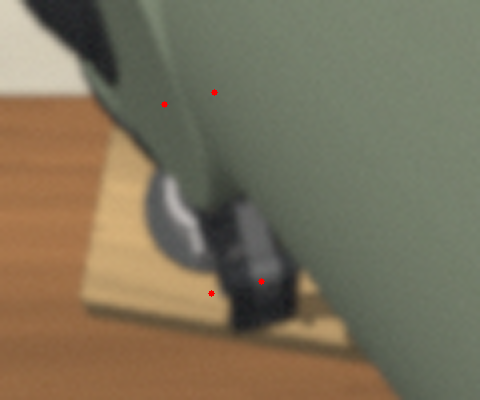

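Both views agree that the fingers stand about 8 mm toward −y (−tool x) of where the telemetry puts them. I'll correct visually and check again.

```bash
python3 -m inch '[[0.004,0,0,0,0,0,0],[0.004,0,0,0,0,0,0],[0,0,0,0,0,0,0]]'; python3 - <<'E'
from h import *
u=np.array([np.cos(.229),np.sin(.229),0]); n=np.array([-u[1],u[0],0])
b=grab_frame("top");a=grab_frame("side")
B=cv2.resize(b[120:200,290:360],None,fx=5.5,fy=5.5,interpolation=cv2.INTER_CUBIC)
A=cv2.resize(a[135:215,245:325],None,fx=5.5,fy=5.5,interpolation=cv2.INTER_CUBIC)
c=np.array([.6503,.018,0])
def mark(im,cam,p,x0,y0,col):
  q=proj(cam,p);cv2.circle(im,(int((q[0]-x0+.5)*5.5),int((q[1]-y0+.5)*5.5)),2,col,-1)
for r,z,col in ((.026,.078,(0,255,0)),(.0425,.0655,(255,0,0)),(.057,.0655,(255,0,255))):
 for k in (1,-1):
  for j in (1,-1):
    p=c+k*r*u+j*(.013 if r<.03 else .011)*n+[0,0,z]
    mark(B,"top",p,290,120,col);mark(A,"side",p,245,135,col)
cv2.imwrite("pics/crop5.png",np.hstack([A,B])[...,::-1])
E
```

```text
clock: 5.45
position: [0.6497, 0.0261, 0.0547]
tool_rot: [3.141, -0.0, 1.801]
force: [0.3, -0.2, 0.6]
grip_width: 0.0852
finger_force: 0.0
```

View pics/crop5.png

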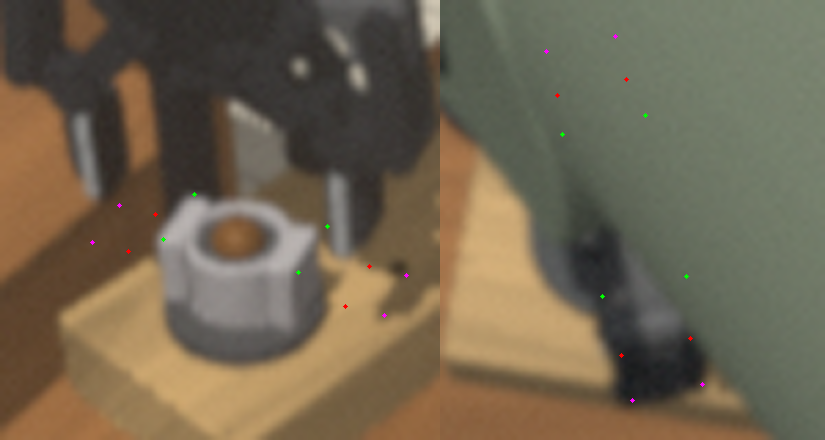

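Side view: the tips still sit about 10 px (15–20 mm) above their expected marks, at crop (98,197) and (343,255). Top view: the near finger is now laterally aligned to within about 2 mm. Lowering a further 12 mm is safe under either reading.

```bash
python3 -m inch '[[-0.001,0,0.005,0,0,0,0],[-0.001,0,0.005,0,0,0,0],[0,0,0.003,0,0,0,0],[0,0,0,0,0,0,0]]'; python3 - <<'E'
from h import *
u=np.array([np.cos(.229),np.sin(.229),0]); n=np.array([-u[1],u[0],0])
b=grab_frame("top");a=grab_frame("side")
B=cv2.resize(b[120:200,290:360],None,fx=5.5,fy=5.5,interpolation=cv2.INTER_CUBIC)
A=cv2.resize(a[135:215,245:325],None,fx=5.5,fy=5.5,interpolation=cv2.INTER_CUBIC)
s=telemetry.observe();c=s["position"]*[1,1,0];print(s["position"],s["force"])
def mark(im,cam,p,x0,y0,col):
  q=proj(cam,p);cv2.circle(im,(int((q[0]-x0+.5)*5.5),int((q[1]-y0+.5)*5.5)),2,col,-1)
z=s["position"][2]+.013
for r,col in ((.0425,(255,0,0)),(.057,(255,0,255))):
 for k in (1,-1):
  for j in (1,-1):
    p=c+k*r*u+j*.011*n+[0,0,z]
    mark(B,"top",p,290,120,col);mark(A,"side",p,245,135,col)
mark(A,"side",[.6503,.018,.048],245,135,(0,255,255))
cv2.imwrite("pics/crop6.png",np.hstack([A,B])[...,::-1])
E
```

```text
clock: 5.95
position: [0.6497, 0.0229, 0.0405]
tool_rot: [-3.141, -0.0, 1.8]
force: [0.2, -0.3, 0.5]
grip_width: 0.0853
finger_force: 0.0
[0.65009619 0.02316583 0.04118135] [-0.49487756 -0.21433155  0.24884374]
```

View pics/crop6.png

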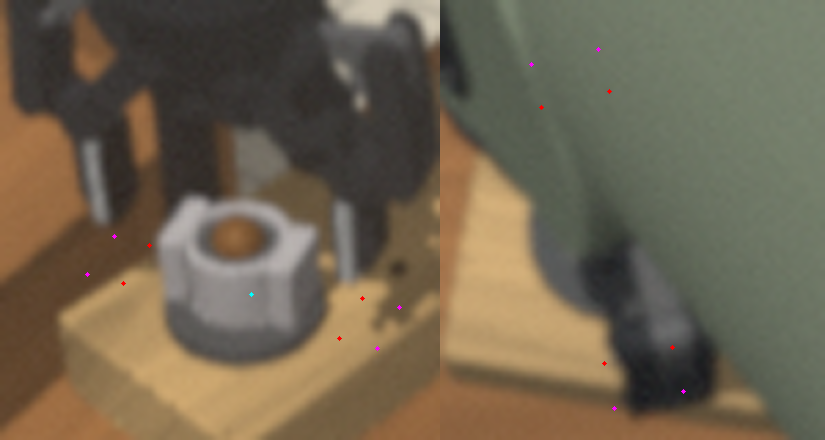

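The tips look about level with the ring's rim, at crop (100,222) and (347,280), which is higher than telemetry says. I'll go down 6 mm more and close gently: a width of 52 mm means the lugs, 60 mm means the flange.

```bash
python3 -m inch '[[0,0,0.003,0,0,0,0],[0,0,0.003,0,0,0,0],[0,0,0,0,0,0,0.1],[0,0,0,0,0,0,0.2],[0,0,0,0,0,0,0.25]]' 20;  python3 -m inch '[[0,0,0,0,0,0,0.3],[0,0,0,0,0,0,0.33],[0,0,0,0,0,0,0.36],[0,0,0,0,0,0,0.36]]' 20; python3 go.py '[.65,.018,.05]' 1.80
```

```text
clock: 6.55
position: [0.6502, 0.0231, 0.0354]
tool_rot: [3.142, -0.0, 1.8]
force: [0.8, -0.1, 0.2]
grip_width: 0.0638
finger_force: 0.0
clock: 6.95
position: [0.6502, 0.0231, 0.0353]
tool_rot: [3.141, 0.0, 1.8]
force: [0.4, 0.6, 0.4]
grip_width: 0.0546
finger_force: 0.0
6.95 [0.6502 0.0231 0.0353] [3.1415 0.     1.7997] q [ 0.1567  0.8007 -0.4422  1.6283  0.437   0.8123 -0.2437] 
F [0.4179 0.6472 0.3774] [ 0.021   0.0037 -0.0625] 0.054565655449246304 0.0 
shift [-0.0049 -0.0013 -0.0147] turn [ 0.0001  0.     -0.0003]
```

```bash
python3 - <<'E'
from h import *
b=grab_frame("top");a=grab_frame("side")
B=cv2.resize(b[120:200,290:360],None,fx=5.5,fy=5.5,interpolation=cv2.INTER_CUBIC)
A=cv2.resize(a[135:215,245:325],None,fx=5.5,fy=5.5,interpolation=cv2.INTER_CUBIC)
cv2.imwrite("pics/crop7.png",np.hstack([A,B])[...,::-1])
E
```

```text
(no output)
```

View pics/crop7.png

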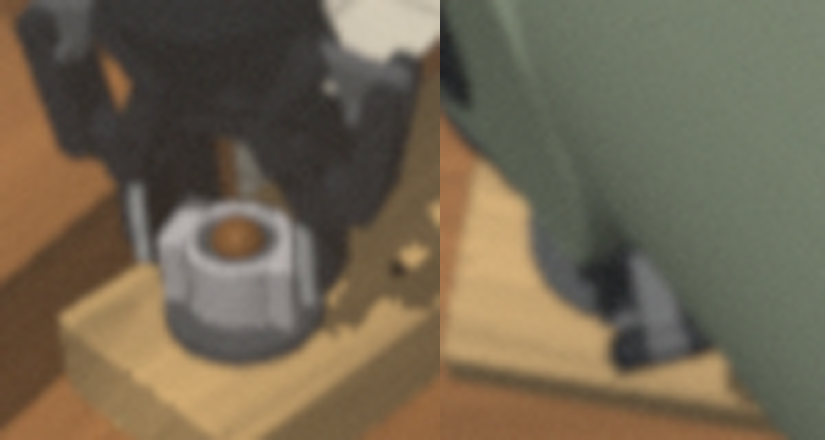

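The pads stand outside both lugs and are centred on them, with the near tip at crop (312,285). They overlap the lugs by about 11 mm, so I'm going 6 mm deeper and then gripping.

```bash
python3 -m inch '[[0,0,0.003,0,0,0,0.34],[0,0,0.003,0,0,0,0.34],[0,0,0,0,0,0,0.4],[0,0,0,0,0,0,0.45],[0,0,0,0,0,0,0.5]]' 40;  python3 -m inch '[[0,0,0,0,0,0,0.6],[0,0,0,0,0,0,0.6],[0,0,0,0,0,0,0.6]]' 40; python3 go.py '[.65,.018,.05]' 1.80
```

```text
clock: 7.55
position: [0.6512, 0.0234, 0.0293]
tool_rot: [3.139, -0.0, 1.8]
force: [7.8, 1.2, -3.1]
grip_width: 0.0512
finger_force: 42.3
clock: 7.85
position: [0.6512, 0.0234, 0.0293]
tool_rot: [3.139, -0.0, 1.8]
force: [7.8, 1.1, -3.4]
grip_width: 0.051
finger_force: 42.3
7.85 [0.6512 0.0234 0.0293] [ 3.1394 -0.0003  1.7995] q [ 0.1543  0.8092 -0.4387  1.6292  0.4417  0.8011 -0.2473] 
F [ 7.8366  1.1329 -3.4008] [ 0.2383 -1.4081 -0.2331] 0.0510193912895453 42.3313307762146 
shift [-0.005  -0.0024 -0.0207] turn [ 0.0022 -0.0003 -0.0005]
```

Gripped on the lugs at 51 mm. I'm starting the turn at positive tool z, which is clockwise from above.

```bash
python3 -m inch '[[0,0,0,0,0,0.05,0.6],[0,0,0,0,0,0.08,0.6],[0,0,0,0,0,0.08,0.6],[0,0,0,0,0,0.08,0.6],[0,0,0,0,0,0.08,0.6]]' 50; python3 -m inch '[[0,0,0,0,0,0,0.6]]'; python3 go.py '[.65,.018,.05]' 1.80
```

```text
clock: 8.35
position: [0.6527, 0.0235, 0.0295]
tool_rot: [3.137, -0.002, 1.427]
force: [18.9, 1.2, -12.7]
grip_width: 0.0512
finger_force: 54.1
clock: 8.45
position: [0.6528, 0.0235, 0.0295]
tool_rot: [3.137, -0.002, 1.427]
force: [18.9, 1.0, -11.6]
grip_width: 0.0511
finger_force: 54.7
8.45 [0.6528 0.0235 0.0295] [ 3.1366 -0.0016  1.427 ] q [ 0.0962  0.7951 -0.3461  1.6313  0.3543  0.7725 -0.5527] 
F [ 18.9356   1.0367 -11.6302] [ 0.1619 -3.6012  0.1527] 0.0510738646116888 54.68439996242523 
shift [-0.0058 -0.0019 -0.0206] turn [ 0.0052 -0.0006 -0.373 ]
```

```bash
python3 -m inch '[[0,0.002,0.0005,0,0,0,0.6],[0,0.001,0.0005,0,0,0.08,0.6],[0,0,0,0,0,0.08,0.6],[0,0,0,0,0,0.08,0.6],[0,0,0,0,0,0.08,0.6]]' 50; python3 -m inch '[[0,0,0,0,0,0,0.6]]'; python3 go.py '[.65,.018,.05]' 1.80
```

```text
clock: 8.95
position: [0.6542, 0.0231, 0.0293]
tool_rot: [3.14, -0.001, 1.107]
force: [2.9, 1.0, 10.8]
grip_width: 0.0508
finger_force: 57.5
clock: 9.05
position: [0.6542, 0.0231, 0.0293]
tool_rot: [3.14, -0.001, 1.107]
force: [0.9, -0.3, 12.4]
grip_width: 0.0507
finger_force: 57.5
9.05 [0.6542 0.0231 0.0293] [ 3.1395 -0.0012  1.107 ] q [ 0.0452  0.789  -0.2657  1.6273  0.2743  0.7597 -0.8089] 
F [ 0.927  -0.2663 12.3719] [ 0.0932 -0.0472  0.0949] 0.050659264937499664 57.53050982952118 
shift [-0.0064 -0.0015 -0.0207] turn [ 0.0024 -0.0005 -0.693 ]
```

```bash
python3 -m inch '[[0,0,-0.0005,0,0,0.08,0.6],[0,0,0,0,0,0.08,0.6],[0,0,0,0,0,0.08,0.6],[0,0,0,0,0,0.08,0.6],[0,0,0,0,0,0.08,0.6]]' 60; python3 go.py '[.65,.018,.05]' 1.80
```

```text
clock: 9.55
position: [0.6555, 0.022, 0.0294]
tool_rot: [3.138, -0.003, 0.706]
force: [13.8, -5.0, -4.6]
grip_width: 0.0507
finger_force: 62.8
9.55 [0.6555 0.022  0.0294] [ 3.1382 -0.0034  0.7061] q [-0.0195  0.7818 -0.1627  1.6301  0.1717  0.7391 -1.1271] 
F [13.7905 -5.0327 -4.5808] [-0.7924 -2.728   0.1254] 0.05073391509086971 62.81725287437439 
shift [-0.0067 -0.0005 -0.0206] turn [ 0.0049 -0.0012 -1.0939]
```

```bash
python3 -m inch '[[0.001,0.002,0,0,0,0.06,0.6],[0,0,0,0,0,0.08,0.6],[0,0,0,0,0,0.08,0.6],[0,0,0,0,0,0.08,0.6],[0,0,0,0,0,0.08,0.6]]' 60; python3 -m inch '[[0,0,0,0,0,0,0.6]]'; python3 go.py '[.65,.018,.05]' 1.80
```

```text
clock: 10.05
position: [0.6564, 0.0206, 0.0294]
tool_rot: [3.14, -0.002, 0.326]
force: [5.0, -6.5, 4.6]
grip_width: 0.0505
finger_force: 63.8
clock: 10.15
position: [0.6564, 0.0206, 0.0294]
tool_rot: [3.14, -0.002, 0.326]
force: [4.9, -5.9, 5.6]
grip_width: 0.0509
finger_force: 63.9
10.15 [0.6564 0.0206 0.0294] [ 3.1395 -0.0019  0.3258] q [-0.0815  0.7811 -0.0636  1.6292  0.0696  0.7313 -1.4234] 
F [ 4.9223 -5.9318  5.6121] [-1.1753 -0.876  -0.0276] 0.050893678864227646 63.85048985481262 
shift [-0.0068  0.0004 -0.0206] turn [ 0.0031  0.     -1.4742]
```

It has turned 1.47 rad. Now I release partially, lift off and look.

```bash
python3 -m inch '[[0,0,0,0,0,0,0.25],[0,0,0,0,0,0,0.2],[0,0,0,0,0,0,0.15],[0,0,0,0,0,0,0.15],[0,0,-0.01,0,0,0,0.15]]'; python3 -m inch '[[0,0,-0.03,0,0,0,0.15],[0,0,-0.03,0,0,0,0.15],[0,0,-0.03,0,0,0,0.15],[0,0,-0.03,0,0,0,0.15],[0,0,-0.02,0,0,0,0.15]]'; python3 -m inch '[[-0.03,0,-0.02,0,0,0,0.15],[-0.04,0,0,0,0,0,0.15],[-0.04,0,0,0,0,0,0.15],[-0.04,0,0,0,0,0,0.15],[-0.03,0,0,0,0,0,0.15]]'; python3 - <<'E'
from h import *
b=grab_frame("top");a=grab_frame("side")
B=cv2.resize(b[120:260,290:450],(457,400),interpolation=cv2.INTER_CUBIC)
A=cv2.resize(a[135:215,257:325],(340,400),interpolation=cv2.INTER_CUBIC)
cv2.imwrite("pics/crop8.png",np.hstack([A,B])[...,::-1])
E
```

```text
clock: 10.65
position: [0.6543, 0.0219, 0.038]
tool_rot: [-3.141, 0.002, 0.33]
force: [-0.3, -0.6, 0.0]
grip_width: 0.0724
finger_force: 0.0
clock: 11.15
position: [0.6557, 0.0218, 0.182]
tool_rot: [3.141, -0.002, 0.33]
force: [0.9, -0.3, -0.3]
grip_width: 0.0728
finger_force: 0.0
clock: 11.65
position: [0.4827, -0.0373, 0.1996]
tool_rot: [3.141, -0.0, 0.329]
force: [0.8, -0.1, 0.8]
grip_width: 0.0726
finger_force: 0.0
```

View pics/crop8.png

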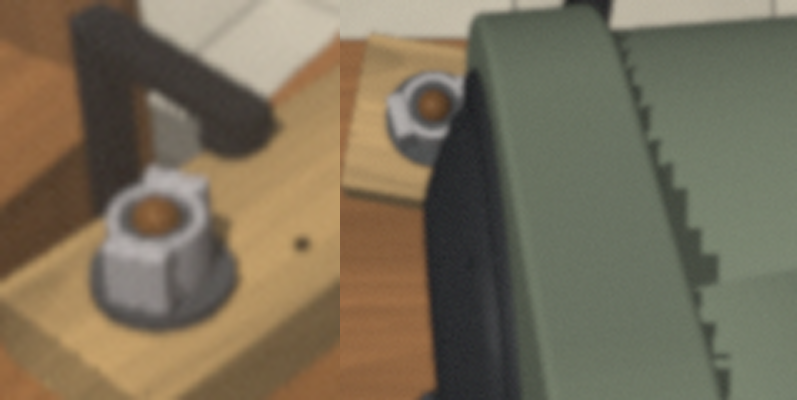

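The lugs now lie across their former line, at side crop (180,182) and (138,250), a quarter turn on. The gripper is clear and never went near the narrow ring or the cellar.

```bash
python3 - <<'E'
from h import *
a,b=atz("side",(293,171.4),.078),atz("side",(284.6,185),.078);print(np.degrees(np.arctan2(*(a-b)[1::-1])))
print(bot.job_done())
E
```

```text
-75.45774266788827
the job is handed in; nothing more can be done
None
```

The wide ring was turned about a quarter turn clockwise (1.47 rad at the gripper, roughly 88–90° in the pictures) and let go past the catch. The narrow ring and salt cellar were not approached, and the job is handed in; no verdict came back.

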